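Open the push-and-turn remover bottle

ROBOT

A 6-joint arm with a two-finger parallel gripper is mounted at the origin on the work surface. World frame = base frame: x ahead of the robot, y to its left, z up, the work surface at z = 0. Lengths are in m, angles in rad, forces in N, time in s.
With the tool pointing down it reaches from about 0.4 to 0.825 m from the base axis. Payload 7 kg.
Tool frame: the origin (TCP) lies midway between the tips of the shut fingers; the grasp point (between the pads) lies hold_point_z behind it (hold_point_z is the distance from the TCP to the grasp point, in m); z points along the fingers, y is the line along which they close (so a half turn about z gives the same grasp; the last joint's range is limited). The gripper opens to 88 mm and grips with 3 to 60 N. Pads are 19 mm wide; open, the fingers measure 130 mm over their backs; the gripper's body (78 mm by 193 mm) begins 47 mm behind the grasp point.
Start: joints at [1.52, 0.359, 0.012, 0, -1.224, -0.288], TCP at [0.224, 0.637, 0.227] pointing down, gripper open.
Joint ranges: [-3.07, 3.07], [-1.43, 2.12], [-1.02, 1.25], [-3.03, 1.67], [-3.05, -0], [-3.03, 3.03]. Speed limits (rad/s): [2.39, 2.39, 3.01, 3.14, 3.14, 3.14].

INTERFACE

Orientations are given as [roll, pitch, yaw] about the fixed x, y, z axes, in that order (R = Rz(yaw) Ry(pitch) Rx(roll)).
In Python, from station import * gives the robot as it stands.
- The arm moves only by the tool apply_moves, never from a script. Its argument "steps" is a list of rows, each an object with "translation": the shift along the world's x, y, z scaled (see below), a list of three; "rotation": the turn, a rotation vector about the world's x, y, z scaled (see below), a list of three. A call has exactly 10 rows; each row is the pose to reach, as a shift and turn from the pose commanded when the call began; what a row does not reach only later rows make up. The controller multiplies each number of a shift by 250 mm and each number of a turn by 30 degrees. A row lasts 1/12 s, in which the tool goes at most 41.7 mm and 7.16 degrees, less where a joint would pass 70% of its speed; a pose out of reach is approached as far as the arm can. A call with a number of a shift or a turn outside -1 to 1 is refused whole. A call with a gripper value outside its range is refused whole. "jaw" is the closure, from -1 (fully open) to 1 (shut), so that 0 is half open, set as the call begins (left out, the last holds). The fingers move at their own pace and stop on an object; "newtons" is the grip in N (left out, the last holds). Time passes only in rows, so rows that repeat a pose let the fingers close, or fill a call up. It gives the time, the measured TCP pose, the force, the opening and the grip force at its end, in the units of the state.
- get_state(): the state, without advancing time (a new reading comes with each control period).
- grab_frame(name): name is "side" or "top" or "wrist"; returns the picture (480x640x3 uint8, blue, green, red); there is no depth.
- camera_model(name): a dict with "fx", "fy", "cx", "cy" (pixels), "xyz" and "rotation" of the camera in the world. Camera axes: x right, y down, z forward; pixel columns grow to the right and rows downward; lengths in m; the calibration is good to about 2 mm. The wrist camera is an equidistant fisheye: a pixel r from the principal point sees the ray r / f radians off the axis. A picture is of the moment at which its call begins: read the wrist's pose just before it. camera_model takes no time and is no camera call; for the wrist camera it gives the pose at the moment of the call.
- job_done(): hands the job in; it is judged then, once.
The state is a dict: "t": time; "q": joint angles; "qd": joint speeds; "joint_efforts": joint torques, N m; "eef_pos": TCP position; "ee_rot": TCP orientation; "force": force on the tool from outside, world axes, zero at the start; "moment": the same for the moment, N m; "width": finger opening in m; "gripper_force": force on a finger pad.
Only numpy, scipy, OpenCV 4.12 (cv2) and the standard library are available. Lean on these libraries where they do the work, as an engineer would, in place of code of your own. Each camera call takes 0.05 s, during which the arm holds its last target. There are 200 camera calls.

TASK

At the nail bar, take the child-safe red cap off the tall white remover bottle so that a colleague can put a funnel in: grip the cap, push it down against its spring, keep it down while turning it about a sixth of a turn counter-clockwise (seen from above), then lift it straight off. Finish while still holding the cap in the gripper, level and 5 to 10 cm directly above the open mouth; do not let go of it or put it down. The bottle stays standing in its pocket of the tester stand, and everything else on the counter is left where it is.

Things in the scene. Friction and masses are not known exactly. Their poses are not given: they have to be found in the camera images.
- cap_center (a point): centre (half-way up, on the axis) of the ribbed red push-and-turn cap, the only red cap: 52 mm across, 36 mm tall, 45 g, white arrows on its flat top; z up. Round: any grip yaw will do. Closed, its centre lies 5 mm below the bottle's mouth, and under its lower edge are 13 mm of bare neck, then the shoulder, so fingertips may reach down to about that edge, not deeper
- cap: the same cap, origin at the centre of its lower edge. Three lugs inside sit behind locking lips on the neck. Kept pushed down, it turns counter-clockwise seen from above (clockwise is blocked). Between 45 and 80 degrees from closed it lifts straight off; a firm stop follows, on which it binds if forced: aim for 60. Not pressed or turned enough, it stays locked and would pull the bottle up with it
- cap_spring (a joint): spring disc inside the cap, m: 0 closed (pushes the cap up with 6 N), grows as the cap is pushed down. At 0.0045 (12 N) the lugs clear the lips, at 0.0075 (16 N) the cap is fully down; 0.006 to 0.0065 is a good depth. Past the lips (45 degrees) it need not be pressed any more and rises on its spring; -0.003 with the cap off
- bottle_mouth (a point): centre of the round mouth at the top of the bottle's neck, 158 mm above the bottle's underside; z up. The neck is 34 mm across, 43 mm over its hooks, and hidden in the cap until that is taken off
- bottle: tall white square bottle, 66 x 66 mm, shoulder at 122 mm, mouth at 158 mm, 171 mm with the cap on, pink and cream label panels, 0.3 to 0.65 kg. Origin at the centre of its underside, x and y across its flat sides, z up. It stands loose in one of the stand's three pockets, 1.5 mm play on each side; the pocket keeps it from turning
- stand: tester stand fixed to the counter: pale-pink base 100 x 320 x 10 mm with three clear square pockets 69 mm inside, 105 mm apart along its y axis, their rims 44 mm above the counter. Origin at the centre of its underside, z up. The red-capped bottle may stand in any of the pockets and is the tallest by 60 mm
- pump_bottle: pale-blue square lotion bottle, 62 mm wide, 110 mm tall, with a white pump head; stands in another pocket of the stand. Origin at the centre of its underside. To be left alone
- toner: tan round bottle, 62 mm across, 107 mm tall, cream flip top; stands in another pocket of the stand. Origin at the centre of its underside. To be left alone
- cream_jar: low white cream jar, 69 mm across, 45 mm tall. Origin at the centre of its underside. To be left alone
- polish_red: small red nail polish, 29 mm across, 68 mm tall, black stopper. Origin at the centre of its underside. To be left alone
- polish_blue: small blue nail polish, 29 mm across, 68 mm tall, black stopper. Origin at the centre of its underside. To be left alone
- cotton_jar: open clear jar of cotton pads, 74 mm across, 55 mm tall. Origin at the centre of its underside. To be left alone
- carton: white and dark-pink carton, 45 x 70 x 40 mm. Origin at the centre of its underside. To be left alone
Things that resemble listed ones, but are neither listed nor needed, are in the scene too. Of the things that look like the cap, the larger one is meant.

How it is judged:
On the way, in this order (a step that is already met when the one before it is completed fails the run):
1. the cap is pushed down on the neck against its spring, by at least 4 mm, before it is turned (z of cap_center in the frame of bottle below 0.149 m and angle between the x axis of cap_center and the x axis of bottle, either way round below 0.14 rad), for 0.1 s.
2. the cap, still down over the neck, has been turned by more than 34 degrees (angle between the x axis of cap_center and the x axis of bottle, either way round above 0.6 rad and z of cap_center in the frame of bottle below 0.164 m), for 0.02 s.
At the end, for the whole second after the job is handed in: The cap is held in the fingers, level within 11 degrees, at rest, its centre within 35 mm of the bottle's axis and 40 to 165 mm above the mouth, touching the bottle nowhere; the bottle stands upright on the floor of its pocket, untouched by the fingers (z of cap_center in the frame of bottle_mouth between 0.04 and 0.165 m and horizontal distance between cap_center and bottle_mouth below 0.035 m and angle between cap_center's own z axis and vertical below 0.2 rad and contact force between the fingers and cap above 2 N and contact force between each of cap, the fingers and bottle below 0.1 N and linear speed of cap below 0.03 m/s and z of bottle in the frame of stand below 0.014 m and angle between bottle's own z axis and vertical below 0.06 rad and linear speed of bottle below 0.02 m/s); the arm keeps its last pose, push and grip.
It fails at once if the bottle is pulled up out of its seat (by more than 15 mm) or tipped (by more than 11 degrees) (z of bottle in the frame of stand above 0.025 m or angle between bottle's own z axis and vertical above 0.2 rad).
It fails at once if another thing on the counter is moved by more than 20 mm or tipped (distance of any of pump_bottle, toner, cream_jar, polish_red, polish_blue, cotton_jar, carton from where it was at the start of the episode above 0.02 m or angle between any of pump_bottle, toner, cream_jar, polish_red, polish_blue, cotton_jar, carton's own z axis and vertical above 0.3 rad).
It also fails if it takes over 32 s, if anything falls off the work surface, if the arm or the gripper's body presses on something with over 40 N, if the wrist force passes 120 N, or if a joint passes its speed limit or range.

## Working session

There is one attempt and no reset: what is moved stays moved. The work goes in short steps, Python scripts to look and compute and a tool call to move; the robot and the scene stay as the last step left them, time stands still between calls to the robot, and variables do not carry over. Pictures are saved under pics/ and viewed, at most 10 in all, crops included, and the job is handed in when it is done.

Besides the shell and the picture viewer there is one more tool, called after "Request:" in YAML: its name, and indented under it one key for each argument. apply_moves: Moves the arm, as the interface text tells. Shifts and turns lie within -1 to 1; 1 stands for 250 mm of shift or 30 degrees of turn. Its arguments: {"type":"object","properties":{"steps":{"type":"array"},"jaw":{"type":"number"},"newtons":{"type":"number"}},"required":["steps"]}

```bash
ls && mkdir -p pics && python3 - <<'E'
from station import *
import cv2,numpy as np
s=get_state();print(s)
for n in ("top","side"):
    m=camera_model(n);print(n,m)
    cv2.imwrite(f"pics/{n}0.png",grab_frame(n))
E
```

```text
pics
{'t': 0.0, 'q': array([ 1.52007182e+00,  3.59377253e-01,  1.10798795e-02, -3.42460421e-04,
       -1.22405800e+00, -2.88085170e-01]), 'qd': array([-0.00080466, -0.00180382, -0.00021754,  0.00212626, -0.00055701,
       -0.00025351]), 'joint_efforts': array([-1.14636114e-03, -5.82713807e+01,  2.93058622e+01,  6.99699238e+00,
        6.87793960e-03, -1.59854899e-04]), 'eef_pos': array([0.22422263, 0.63617849, 0.22563943]), 'ee_rot': array([ 3.14000638e+00, -1.34325651e-04, -3.38926201e-01]), 'force': array([-0.68605298,  0.79377649, -0.60508065]), 'moment': array([-0.02937585,  0.00506191,  0.04162217]), 'gripper_force': 0.0, 'width': 0.08745838706361357}
top {'fx': 531.17926532265, 'fy': 531.17926532265, 'cx': 316.39999520409765, 'cy': 246.89659716212452, 'xyz': array([0.21894043, 0.00315494, 1.3398151 ]), 'rotation': array([-2.94096189e+00,  4.99269213e-04, -1.50972733e+00])}
side {'fx': 480.8817106016176, 'fy': 480.8817106016176, 'cx': 314.13736538825395, 'cy': 243.38100702577208, 'xyz': array([ 0.1158951 , -0.74519843,  0.81887533]), 'rotation': array([-2.28989004, -0.00876479, -0.43090894])}
```

View pics/top0.png

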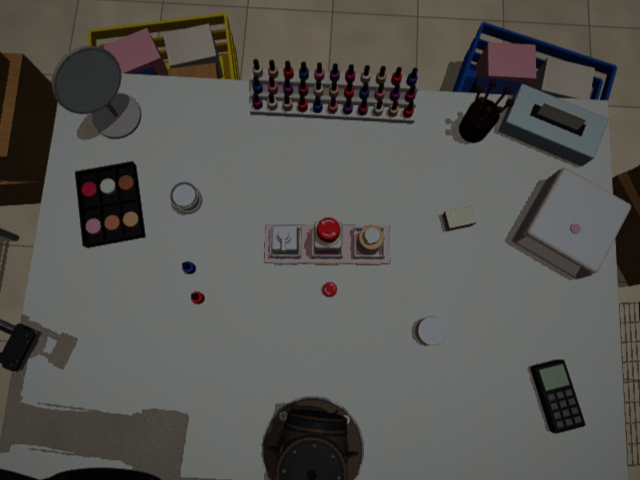

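View pics/side0.png

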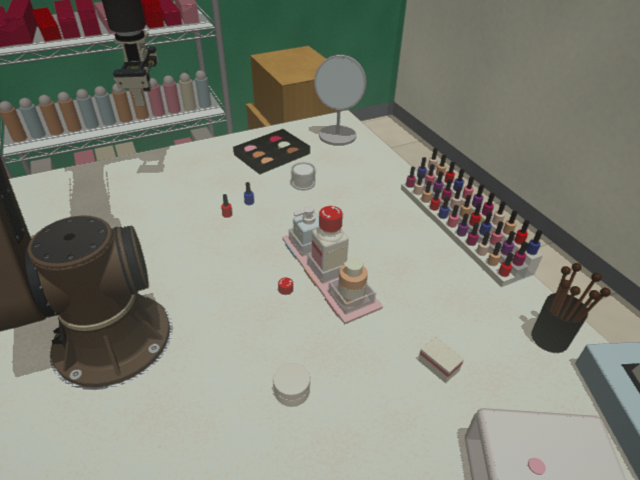

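The two side views show these candidates:
- Cap on the tall bottle: top (328,229), side (330,217).
- Loose small red cap on the counter: top (330,289), side (286,286).
- Red polish: top (197,297).
- Red polishes on the rack.

I choose the one on the tall bottle, which is the larger cap. Next I measure it.

```bash
cat > h.py <<'E'
from station import *
import cv2,numpy as np
from scipy.spatial.transform import Rotation as R
def ray(m,u,v):
    d=R.from_euler('xyz',m['rotation']).as_matrix()@np.array([(u-m['cx'])/m['fx'],(v-m['cy'])/m['fy'],1])
    return np.array(m['xyz']),d/np.linalg.norm(d)
def plane(m,u,v,z):
    o,d=ray(m,u,v);return o+d*(z-o[2])/d[2]
def proj(m,p):
    c=R.from_euler('xyz',m['rotation']).as_matrix().T@(np.array(p)-m['xyz'])
    return m['fx']*c[0]/c[2]+m['cx'],m['fy']*c[1]/c[2]+m['cy']
def red(im):
    h=cv2.cvtColor(im,cv2.COLOR_BGR2HSV)
    return (((h[...,0]<8)|(h[...,0]>172))&(h[...,1]>150)&(h[...,2]>50)).astype(np.uint8)
E
python3 - <<'E'
from h import *
import station
print([n for n in dir(station) if not n.startswith('_')], getattr(station,'hold_point_z',None))
C={}
for n,(x0,y0,x1,y1) in dict(top=(290,200,360,260),side=(305,195,355,245)).items():
    im=cv2.imread(f'pics/{n}0.png');m=camera_model(n)
    r=red(im)[y0:y1,x0:x1];k,l,s,c=cv2.connectedComponentsWithStats(r)
    i=1+np.argmax(s[1:,4]);print(n,s[i]+[x0,y0,0,0,0],c[i]+[x0,y0]);C[n]=c[i]+[x0,y0]
    if n=='top': print('plane .163',plane(m,*C[n],.163),'edges',plane(m,s[i][0]+x0,C[n][1],.175),plane(m,s[i][0]+s[i][2]+x0,C[n][1],.175))
o1,d1=ray(camera_model('top'),*C['top']);o2,d2=ray(camera_model('side'),*C['side'])
t=np.linalg.lstsq(np.c_[d1,-d2],o2-o1,rcond=None)[0];a,b=o1+d1*t[0],o2+d2*t[1];print(a,b)
m=camera_model('top')
for uv in((264,230),(389,225),(391,263),(266,263)):print(plane(m,*uv,.01))
a=cv2.resize(cv2.imread('pics/top0.png')[185:305,255:400],None,fx=3.3,fy=3.3,interpolation=2)
b=cv2.resize(cv2.imread('pics/side0.png')[190:310,270:365],None,fx=3.3,fy=3.3,interpolation=2)
cv2.imwrite('pics/c1.png',np.hstack([a,b])[:600,:800])
E
```

```text
['Unreachable', 'camera_model', 'get_state', 'grab_frame', 'hold_point_z', 'job_done'] 0.0188
top [317 218  23  22 329] [328.1337386 228.3343465]
plane .163 [ 0.50246216 -0.0056879   0.163     ] edges [0.49804265 0.01944849 0.175     ] [ 0.50120005 -0.03229122  0.175     ]
side [320 206  22  16 202] [330.5        213.72772277]
[ 0.49931755 -0.00558982  0.17605236] [ 0.50115528 -0.00615927  0.17649939]
[0.52488267 0.15752655 0.01      ]
[ 0.55768867 -0.16284699  0.01      ]
[ 0.4587319  -0.17127545  0.01      ]
[0.439389   0.14551558 0.01      ]
```

View pics/c1.png

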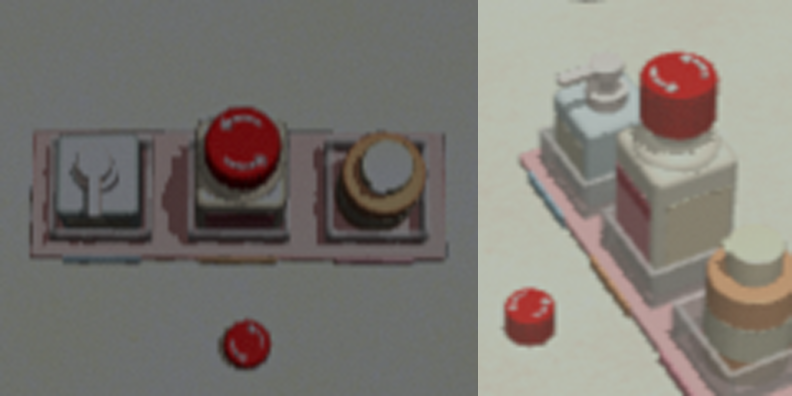

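The crop confirms it: the arrow-marked red cap sits on the tall white bottle in the middle pocket. The two rays meet at about (0.500, -0.006, 0.176), which fits a cap top at 0.181. The mask is 52 mm wide, matching the given size. Moving to hover above it.

Request:
apply_moves:
  steps:
    - {"translation": [0.037, -0.086, 0.02], "rotation": [0, 0, 0]}
    - {"translation": [0.074, -0.171, 0.04], "rotation": [0, 0, 0]}
    - {"translation": [0.11, -0.257, 0.06], "rotation": [0, 0, 0]}
    - {"translation": [0.147, -0.342, 0.08], "rotation": [0, 0, 0]}
    - {"translation": [0.184, -0.428, 0.1], "rotation": [0, 0, 0]}
    - {"translation": [0.221, -0.514, 0.12], "rotation": [0, 0, 0]}
    - {"translation": [0.258, -0.6, 0.13], "rotation": [0, 0, 0]}
    - {"translation": [0.294, -0.685, 0.14], "rotation": [0, 0, 0]}
    - {"translation": [0.331, -0.77, 0.15], "rotation": [0, 0, 0]}
    - {"translation": [0.368, -0.856, 0.16], "rotation": [0, 0, 0]}
  jaw: -1

```text
t: 0.93
eef_pos: [0.3167, 0.421, 0.2664]
ee_rot: [3.141, 0.0, -0.339]
force: [1.1, -0.9, 0.1]
width: 0.0879
gripper_force: 0.0
```

Request:
apply_moves:
  steps:
    - {"translation": [0.037, -0.086, 0.01], "rotation": [0, 0, 0]}
    - {"translation": [0.074, -0.171, 0.02], "rotation": [0, 0, 0]}
    - {"translation": [0.11, -0.257, 0.03], "rotation": [0, 0, 0]}
    - {"translation": [0.147, -0.342, 0.04], "rotation": [0, 0, 0]}
    - {"translation": [0.184, -0.428, 0.04], "rotation": [0, 0, 0]}
    - {"translation": [0.221, -0.514, 0.04], "rotation": [0, 0, 0]}
    - {"translation": [0.258, -0.6, 0.04], "rotation": [0, 0, 0]}
    - {"translation": [0.294, -0.685, 0.04], "rotation": [0, 0, 0]}
    - {"translation": [0.331, -0.77, 0.04], "rotation": [0, 0, 0]}
    - {"translation": [0.368, -0.856, 0.04], "rotation": [0, 0, 0]}

```text
t: 1.77
eef_pos: [0.4084, 0.2071, 0.2764]
ee_rot: [3.141, 0.0, -0.339]
force: [-0.3, -0.6, -0.2]
width: 0.0876
gripper_force: 0.0
```

Request:
apply_moves:
  steps:
    - {"translation": [0.041, -0.095, 0], "rotation": [0, 0, 0]}
    - {"translation": [0.082, -0.19, 0], "rotation": [0, 0, 0]}
    - {"translation": [0.123, -0.285, 0], "rotation": [0, 0, 0]}
    - {"translation": [0.164, -0.38, 0], "rotation": [0, 0, 0]}
    - {"translation": [0.204, -0.475, 0], "rotation": [0, 0, 0]}
    - {"translation": [0.245, -0.57, 0], "rotation": [0, 0, 0]}
    - {"translation": [0.286, -0.665, 0], "rotation": [0, 0, 0]}
    - {"translation": [0.327, -0.76, 0], "rotation": [0, 0, 0]}
    - {"translation": [0.368, -0.856, 0], "rotation": [0, 0, 0]}
    - {"translation": [0.368, -0.856, 0], "rotation": [0, 0, 0]}

```text
t: 2.6
eef_pos: [0.5009, -0.0087, 0.276]
ee_rot: [3.14, 0.001, -0.341]
force: [0.4, 0.6, -0.2]
width: 0.0879
gripper_force: 0.0
```

```bash
python3 - <<'E'
from h import *
m=camera_model('wrist');print(m);im=grab_frame('wrist');s=get_state();print(s['t'],s['eef_pos'],s['q'])
cv2.imwrite('pics/w1.png',im)
def fray(m,u,v):
    x,y=u-m['cx'],v-m['cy'];r=np.hypot(x,y);th=r/m['fx'];d=np.array([x/r*np.sin(th),y/r*np.sin(th),np.cos(th)])
    return np.array(m['xyz']),R.from_euler('xyz',m['rotation']).as_matrix()@d
k,l,st,c=cv2.connectedComponentsWithStats(red(im))
for i in range(1,k):
    if st[i,4]<150: continue
    ys,xs=np.where(l==i)
    P=[]
    for u,v in cv2.convexHull(np.c_[xs,ys].astype(np.int32))[:,0]:
        o,d=fray(m,u+.0,v+.0);P.append((o+d*(.181-o[2])/d[2])[:2])
    (cx,cy),r=cv2.minEnclosingCircle(np.array(P,np.float32));print(st[i],c[i],'circ',cx,cy,r)
E
```

```text
{'fx': 371.64829954431775, 'fy': 371.64829954431775, 'cx': 326.1515649152566, 'cy': 244.97084972954474, 'xyz': array([ 0.56695706, -0.03320546,  0.43398411]), 'rotation': array([ 2.87543721e+00, -1.04795030e-03, -1.91157633e+00])}
2.65 [ 0.50037773 -0.00739882  0.27593605] [ 3.78522749e-01  3.77782212e-02 -2.82574673e-01 -3.13186754e-05
 -1.25179667e+00  8.50356085e-01]
[299 214  48  12 330] [322.71212121 220.21515152] circ 0.5166527628898621 -0.012937307357788086 0.01647871918976307
[309 246  39  23 578] [326.10726644 256.72491349] circ 0.4958953261375427 -0.009678554721176624 0.013869176618754864
[316 265  31  16 183] [331.83060109 274.92349727] circ 0.4814506769180298 -0.006562018301337957 0.011230168864130974
[354 286  26  24 319] [366.70219436 298.01880878] circ 0.4537084996700287 -0.025354674085974693 0.00987179670482874
```

View pics/w1.png

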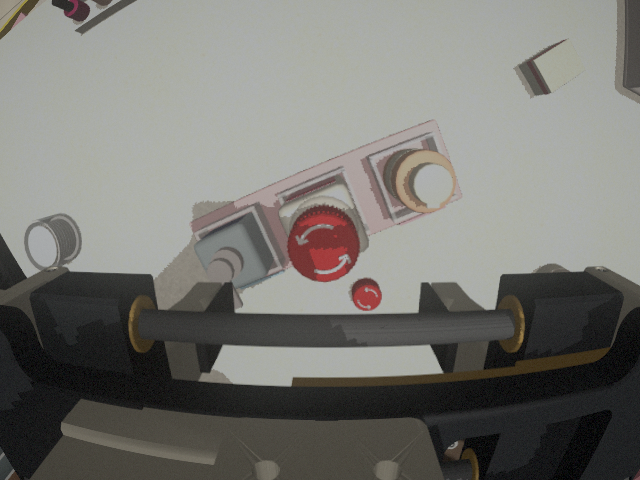

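The wrist view shows the cap top at about (324,245) with radius about 35 px, and the ribbed side visible at its upper edge. The toner is at (425,182), the pump at (225,255) and the small cap at (367,294). I'll fit the far rim of the cap's top face.

```bash
python3 - <<'E'
from h import *
from scipy.optimize import least_squares
m=camera_model('wrist');im=cv2.imread('pics/w1.png')
def fray(m,u,v):
    x,y=u-m['cx'],v-m['cy'];r=np.hypot(x,y);th=r/m['fx'];d=np.array([x/r*np.sin(th),y/r*np.sin(th),np.cos(th)])
    return np.array(m['xyz']),R.from_euler('xyz',m['rotation']).as_matrix()@d
h=cv2.cvtColor(im,cv2.COLOR_BGR2HSV)
r=(((h[...,0]<10)|(h[...,0]>170))&(h[...,1]>120)).astype(np.uint8)
r[:,:270]=0;r[:,375:]=0;r[:190]=0;r[300:]=0
r[270:,350:]=0
r=cv2.morphologyEx(r,cv2.MORPH_CLOSE,np.ones((9,9)))
k,l,st,c=cv2.connectedComponentsWithStats(r);i=1+np.argmax(st[1:,4]);print(st[i],c[i])
cs=max(cv2.findContours((l==i).astype(np.uint8),0,1)[0],key=cv2.contourArea)[:,0]
for vm in(235,245,255):
    P=np.array([(lambda od:(od[0]+od[1]*(.181-od[0][2])/od[1][2])[:2])(fray(m,u+0.,v+0.)) for u,v in cs if v>vm])
    f=least_squares(lambda x:np.hypot(P[:,0]-x[0],P[:,1]-x[1])-x[2],[.5,0,.026],loss='soft_l1',f_scale=.001).x
    g=least_squares(lambda x:np.hypot(P[:,0]-x[0],P[:,1]-x[1])-.026,[.5,0],loss='soft_l1',f_scale=.001)
    print(vm,len(P),f,g.x,np.sqrt(np.mean(g.fun**2)))
E
```

```text
[ 288  211   71   71 3895] [322.91707317 245.5478819 ]
235 123 [ 0.50056406 -0.00641952  0.02476349] [ 0.50196477 -0.00691771] 0.0008695871823589746
245 103 [ 0.50035982 -0.00636848  0.02460638] [ 0.50201481 -0.00694443] 0.0007320044016174231
255 82 [ 0.49974908 -0.00616022  0.0240782 ] [ 0.50194747 -0.00695585] 0.0006436281939378691
```

The fitted centre is (0.5005, -0.0064), which agrees with the triangulation. Descending so the fingertips reach z of about 0.148, just above the cap's lower edge at 0.145.

Request:
apply_moves:
  steps:
    - {"translation": [0, 0.004, -0.07], "rotation": [0, 0, 0]}
    - {"translation": [0, 0.004, -0.14], "rotation": [0, 0, 0]}
    - {"translation": [0, 0.004, -0.21], "rotation": [0, 0, 0]}
    - {"translation": [0, 0.004, -0.28], "rotation": [0, 0, 0]}
    - {"translation": [0, 0.004, -0.34], "rotation": [0, 0, 0]}
    - {"translation": [0, 0.004, -0.4], "rotation": [0, 0, 0]}
    - {"translation": [0, 0.004, -0.44], "rotation": [0, 0, 0]}
    - {"translation": [0, 0.004, -0.47], "rotation": [0, 0, 0]}
    - {"translation": [0, 0.004, -0.495], "rotation": [0, 0, 0]}
    - {"translation": [0, 0.004, -0.508], "rotation": [0, 0, 0]}

```text
t: 3.48
eef_pos: [0.5002, -0.0042, 0.1491]
ee_rot: [3.141, 0.0, -0.339]
force: [0.1, 0.7, 0.0]
width: 0.0877
gripper_force: 0.0
```

Request:
apply_moves:
  steps:
    - {"translation": [0, 0, 0], "rotation": [0, 0, 0]}
    - {"translation": [0, 0, 0], "rotation": [0, 0, 0]}
    - {"translation": [0, 0, 0], "rotation": [0, 0, 0]}
    - {"translation": [0, 0, 0], "rotation": [0, 0, 0]}
    - {"translation": [0, 0, 0], "rotation": [0, 0, 0]}
    - {"translation": [0, 0, 0], "rotation": [0, 0, 0]}
    - {"translation": [0, 0, 0], "rotation": [0, 0, 0]}
    - {"translation": [0, 0, 0], "rotation": [0, 0, 0]}
    - {"translation": [0, 0, 0], "rotation": [0, 0, 0]}
    - {"translation": [0, 0, 0], "rotation": [0, 0, 0]}
  jaw: 1
  newtons: 45

```text
t: 4.32
eef_pos: [0.5003, -0.0046, 0.1498]
ee_rot: [3.141, -0.0, -0.339]
force: [-1.6, -2.6, 3.7]
width: 0.0505
gripper_force: 45.0
```

The cap is gripped at a width of 50.5 mm. Pushing down about 6.5 mm.

Request:
apply_moves:
  steps:
    - {"translation": [0, -0.003, -0.004], "rotation": [0, 0, 0]}
    - {"translation": [0, -0.005, -0.008], "rotation": [0, 0, 0]}
    - {"translation": [0, -0.005, -0.012], "rotation": [0, 0, 0]}
    - {"translation": [0, -0.005, -0.016], "rotation": [0, 0, 0]}
    - {"translation": [0, -0.005, -0.02], "rotation": [0, 0, 0]}
    - {"translation": [0, -0.005, -0.024], "rotation": [0, 0, 0]}
    - {"translation": [0, -0.005, -0.026], "rotation": [0, 0, 0]}
    - {"translation": [0, -0.005, -0.026], "rotation": [0, 0, 0]}
    - {"translation": [0, -0.005, -0.026], "rotation": [0, 0, 0]}
    - {"translation": [0, -0.005, -0.026], "rotation": [0, 0, 0]}

```text
t: 5.15
eef_pos: [0.5012, -0.0056, 0.1444]
ee_rot: [-3.141, -0.002, -0.338]
force: [-3.3, -1.9, 12.1]
width: 0.0504
gripper_force: 45.0
```

```bash
python3 -c "
from station import *
s=get_state();print(s)"
```

```text
{'t': 5.15, 'q': array([ 3.82033021e-01,  1.44384873e-01, -4.82131494e-01,  8.36686038e-04,
       -9.42327224e-01,  8.49963530e-01]), 'qd': array([ 7.75363098e-04, -9.86948893e-04, -1.60304150e-03,  9.36938158e-04,
       -7.06697310e-05,  5.73100168e-04]), 'joint_efforts': array([ 7.25362580e-01, -3.16602695e+01,  2.31162393e+01,  4.59773943e+00,
        1.43463716e+00, -9.57636366e-04]), 'eef_pos': array([ 0.50116922, -0.0056213 ,  0.14440904]), 'ee_rot': array([-3.14081312e+00, -1.91422161e-03, -3.38309289e-01]), 'force': array([-3.30013916, -1.93458236, 12.12058453]), 'moment': array([-0.4597336 ,  1.28396185, -0.01029074]), 'gripper_force': 44.99434009194374, 'width': 0.05044467611907479}
```

About 4.5 to 5.4 mm down at 12 N. Pushing about 1.5 to 2 mm further.

Request:
apply_moves:
  steps:
    - {"translation": [0, 0, -0.002], "rotation": [0, 0, 0]}
    - {"translation": [0, 0, -0.004], "rotation": [0, 0, 0]}
    - {"translation": [0, 0, -0.006], "rotation": [0, 0, 0]}
    - {"translation": [0, 0, -0.007], "rotation": [0, 0, 0]}
    - {"translation": [0, 0, -0.007], "rotation": [0, 0, 0]}
    - {"translation": [0, 0, -0.007], "rotation": [0, 0, 0]}
    - {"translation": [0, 0, -0.007], "rotation": [0, 0, 0]}
    - {"translation": [0, 0, -0.007], "rotation": [0, 0, 0]}
    - {"translation": [0, 0, -0.007], "rotation": [0, 0, 0]}
    - {"translation": [0, 0, -0.007], "rotation": [0, 0, 0]}

```text
t: 5.98
eef_pos: [0.5013, -0.0056, 0.1429]
ee_rot: [-3.141, -0.002, -0.338]
force: [-4.2, -2.1, 13.2]
width: 0.0504
gripper_force: 45.0
```

Starting the counter-clockwise turn with the cap held down.

Request:
apply_moves:
  steps:
    - {"translation": [-0.002, 0, -0.002], "rotation": [0, 0, 0]}
    - {"translation": [-0.003, 0, -0.003], "rotation": [0, 0, 0.1]}
    - {"translation": [-0.003, 0, -0.003], "rotation": [0, 0, 0.2]}
    - {"translation": [-0.003, 0, -0.003], "rotation": [0, 0, 0.3]}
    - {"translation": [-0.003, 0, -0.003], "rotation": [0, 0, 0.4]}
    - {"translation": [-0.003, 0, -0.003], "rotation": [0, 0, 0.5]}
    - {"translation": [-0.003, 0, -0.003], "rotation": [0, 0, 0.6]}
    - {"translation": [-0.003, 0, -0.003], "rotation": [0, 0, 0.7]}
    - {"translation": [-0.003, 0, -0.003], "rotation": [0, 0, 0.8]}
    - {"translation": [-0.003, 0, -0.003], "rotation": [0, 0, 0.8]}

```text
t: 6.82
eef_pos: [0.5011, -0.0055, 0.1424]
ee_rot: [3.142, -0.003, 0.084]
force: [-2.4, -1.0, 14.0]
width: 0.0506
gripper_force: 45.0
```

```bash
python3 - <<'E'
from h import *
im=grab_frame('wrist');s=get_state();print(s['eef_pos'],s['ee_rot'],s['force'],s['moment'],s['q'][5])
a=cv2.resize(im[180:330,220:420],None,fx=3,fy=3,interpolation=2)
cv2.imwrite('pics/w2.png',a)
E
```

```text
[ 0.50100315 -0.00553272  0.14238941] [ 3.14145872 -0.00327167  0.08187464] [-3.22546005 -1.35559833 15.63429124] [-0.43067431  1.11046537  0.09217441] 1.2691763655858495
```

View pics/w2.png

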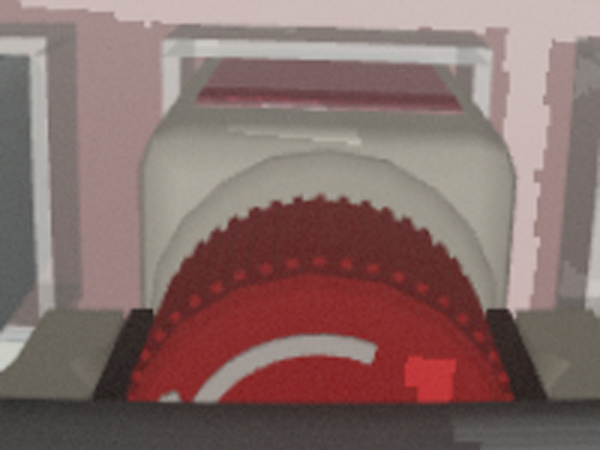

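The close view shows the cap held level between the fingers, above a bottle sitting square in its pocket. The turning moment is small, so the cap is turning with the fingers. Continuing.

Request:
apply_moves:
  steps:
    - {"translation": [0, 0, 0], "rotation": [0, 0, 0.1]}
    - {"translation": [0, 0, 0], "rotation": [0, 0, 0.2]}
    - {"translation": [0, 0, 0], "rotation": [0, 0, 0.3]}
    - {"translation": [0, 0, 0], "rotation": [0, 0, 0.4]}
    - {"translation": [0, 0, 0], "rotation": [0, 0, 0.5]}
    - {"translation": [0, 0, 0], "rotation": [0, 0, 0.6]}
    - {"translation": [0, 0, 0], "rotation": [0, 0, 0.7]}
    - {"translation": [0, 0, 0], "rotation": [0, 0, 0.8]}
    - {"translation": [0, 0, 0], "rotation": [0, 0, 0.9]}
    - {"translation": [0, 0, 0], "rotation": [0, 0, 1.0]}

```text
t: 7.7
eef_pos: [0.501, -0.0056, 0.1424]
ee_rot: [3.14, -0.003, 0.607]
force: [-2.8, -1.4, 13.9]
width: 0.051
gripper_force: 45.0
```

Request:
apply_moves:
  steps:
    - {"translation": [0, 0, 0], "rotation": [0, 0, 0.1]}
    - {"translation": [0, 0, 0], "rotation": [0, 0, 0.2]}
    - {"translation": [0, 0, 0], "rotation": [0, 0, 0.25]}
    - {"translation": [0, 0, 0], "rotation": [0, 0, 0.25]}
    - {"translation": [0, 0, 0], "rotation": [0, 0, 0.25]}
    - {"translation": [0, 0, 0], "rotation": [0, 0, 0.25]}
    - {"translation": [0, 0, 0], "rotation": [0, 0, 0.25]}
    - {"translation": [0, 0, 0], "rotation": [0, 0, 0.25]}
    - {"translation": [0, 0, 0], "rotation": [0, 0, 0.25]}
    - {"translation": [0, 0, 0], "rotation": [0, 0, 0.25]}

```text
t: 8.53
eef_pos: [0.501, -0.0056, 0.1424]
ee_rot: [3.139, -0.002, 0.736]
force: [-2.9, -0.3, 14.9]
width: 0.0507
gripper_force: 45.0
```

```bash
python3 - <<'E'
from h import *
im=grab_frame('side');w=grab_frame('wrist');s=get_state();print(s['t'],s['eef_pos'],s['ee_rot'],s['force'],s['moment'],s['q'][5])
a=cv2.resize(im[150:320,250:380],None,fx=3,fy=3,interpolation=2);b=cv2.resize(w[180:350,220:350+0],None,fx=3,fy=3,interpolation=2)
cv2.imwrite('pics/s3.png',np.hstack([a,b]))
E
```

```text
8.6333 [ 0.50101764 -0.00557215  0.14242154] [ 3.13942684e+00 -2.46888276e-03  7.35538499e-01] [-3.27058736 -2.34964886 15.18207466] [-0.64177875  1.141748    0.03521743] 1.9228016603490834
```

View pics/s3.png

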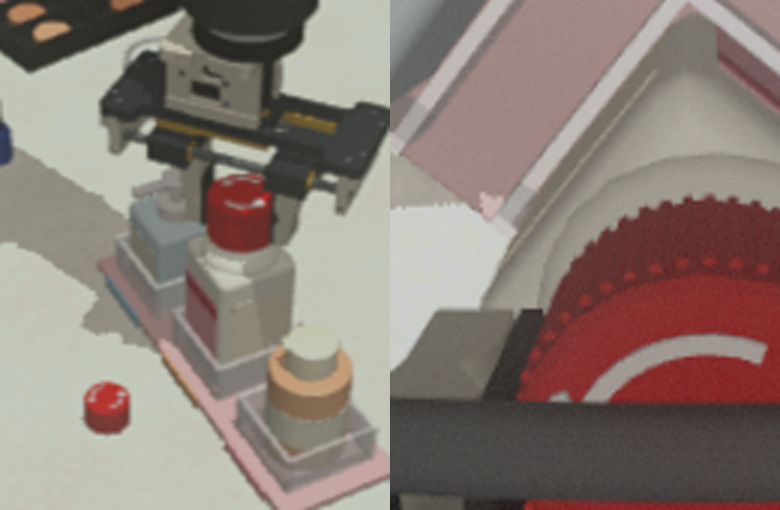

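Relative to the fingers the arrow sits exactly where it did before, so the cap turned with them by about 61.5°. Bottle and neighbours look unmoved. I'll lift gently first and watch the force.

Request:
apply_moves:
  steps:
    - {"translation": [0, 0, 0.005], "rotation": [0, 0, 0]}
    - {"translation": [0, 0, 0.01], "rotation": [0, 0, 0]}
    - {"translation": [0, 0, 0.015], "rotation": [0, 0, 0]}
    - {"translation": [0, 0, 0.02], "rotation": [0, 0, 0]}
    - {"translation": [0, 0, 0.025], "rotation": [0, 0, 0]}
    - {"translation": [0, 0, 0.03], "rotation": [0, 0, 0]}
    - {"translation": [0, 0, 0.035], "rotation": [0, 0, 0]}
    - {"translation": [0, 0, 0.04], "rotation": [0, 0, 0]}
    - {"translation": [0, 0, 0.045], "rotation": [0, 0, 0]}
    - {"translation": [0, 0, 0.05], "rotation": [0, 0, 0]}

```text
t: 9.47
eef_pos: [0.4996, -0.0055, 0.153]
ee_rot: [-3.141, -0.0, 0.734]
force: [0.9, 0.3, -1.4]
width: 0.0503
gripper_force: 45.0
```

Only the cap's weight is on the tool, so it is free. Lifting straight up.

Request:
apply_moves:
  steps:
    - {"translation": [0, 0, 0.015], "rotation": [0, 0, 0]}
    - {"translation": [0, 0, 0.03], "rotation": [0, 0, 0]}
    - {"translation": [0, 0, 0.06], "rotation": [0, 0, 0]}
    - {"translation": [0, 0, 0.1], "rotation": [0, 0, 0]}
    - {"translation": [0, 0, 0.14], "rotation": [0, 0, 0]}
    - {"translation": [0, 0, 0.18], "rotation": [0, 0, 0]}
    - {"translation": [0, 0, 0.22], "rotation": [0, 0, 0]}
    - {"translation": [0, 0, 0.26], "rotation": [0, 0, 0]}
    - {"translation": [0, 0, 0.29], "rotation": [0, 0, 0]}
    - {"translation": [0, 0, 0.305], "rotation": [0, 0, 0]}

```text
t: 10.3
eef_pos: [0.5001, -0.0056, 0.2309]
ee_rot: [3.141, -0.002, 0.735]
force: [0.9, 0.6, -1.0]
width: 0.0506
gripper_force: 45.0
```

Request:
apply_moves:
  steps:
    - {"translation": [0, 0, 0], "rotation": [0, 0, 0]}
    - {"translation": [0, 0, 0], "rotation": [0, 0, 0]}
    - {"translation": [0, 0, 0], "rotation": [0, 0, 0]}
    - {"translation": [0, 0, 0], "rotation": [0, 0, 0]}
    - {"translation": [0, 0, 0], "rotation": [0, 0, 0]}
    - {"translation": [0, 0, 0], "rotation": [0, 0, 0]}
    - {"translation": [0, 0, 0], "rotation": [0, 0, 0]}
    - {"translation": [0, 0, 0], "rotation": [0, 0, 0]}
    - {"translation": [0, 0, 0], "rotation": [0, 0, 0]}
    - {"translation": [0, 0, 0], "rotation": [0, 0, 0]}

```text
t: 11.13
eef_pos: [0.4996, -0.0056, 0.2293]
ee_rot: [-3.142, 0.0, 0.735]
force: [0.5, 0.0, 0.1]
width: 0.0501
gripper_force: 45.0
```

```bash
python3 - <<'E'
from h import *
im=grab_frame('side');s=get_state();print(s['t'],s['eef_pos'],s['ee_rot'],s['force'],s['gripper_force'],abs(s['qd']).max())
cv2.imwrite('pics/s4.png',cv2.resize(im[120:320,230:390],None,fx=3,fy=3,interpolation=2))
E
```

```text
11.1833 [ 0.4996075  -0.00562573  0.22929972] [3.14158979e+00 2.72395983e-05 7.34611203e-01] [ 0.20612444  0.23059607 -0.53981944] 44.976396574638784 0.0008679756720558986
```

View pics/s4.png

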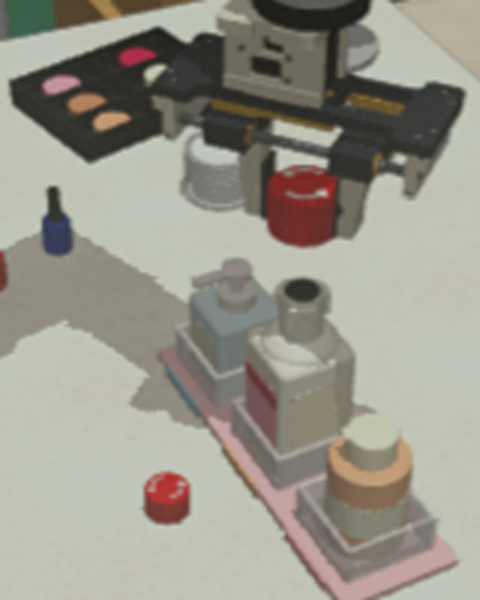

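The cap is held level directly above the open mouth, with the bottle upright in its pocket and the neighbours undisturbed. Handing in.

```bash
python3 -c "
from station import *
print(job_done())"
```

```text
the job is handed in; nothing more can be done
None
```

The red cap is off and held level about 7 cm above the open mouth, the bottle is upright in its pocket, the rest of the counter looks undisturbed, and the job is handed in (no verdict came back).

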